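# Plug the dust hood into the bench inlet past its sprung flap

### The arm

A 6-joint arm with a two-finger parallel gripper is mounted at the origin on the work surface. World frame = base frame: x ahead of the robot, y to its left, z up, the work surface at z = 0. Lengths are in m, angles in rad, forces in N, time in s.
With the tool pointing down it reaches from about 0.375 to 0.925 m from the base axis. Payload 5.7 kg.
Tool frame: the origin (TCP) lies midway between the tips of the shut fingers; the grasp point (between the pads) lies 19 mm behind it; z points along the fingers, y is the line along which they close (so a half turn about z gives the same grasp; the last joint's range is limited). The gripper opens to 88 mm and grips with 3 to 60 N. Pads are 20 mm wide; open, the fingers measure 115 mm over their backs; the gripper's body (75 mm by 178 mm) begins 61 mm behind the grasp point.
Start: joints at [-1.311, 0.359, 1.51, -0, 1.272, -0.115], TCP at [0.22, -0.558, 0.223] pointing down, gripper open.
Joint ranges: [-2.97, 2.97], [-1.01, 2.36], [0.21, 2.38], [-0.96, 4.11], [0.2, 2.71], [-2.98, 2.98]. Speed limits (rad/s): [2.39, 2.39, 3.14, 3.14, 3.14, 3.14].

### API

Orientations are given as a unit quaternion [x, y, z, w].
In Python, from bench import move_ptp, servo_line, goto_joints, move_gripper, sleep, inverse_kinematics, capture, PlanningError, close_job, spot_in, silhouettes, current_clock, current_joint_pos, current_qvel, current_joint_torque, current_position, current_orientation, current_force, current_torque, current_finger_gap, current_grip_force gives the robot as it stands. Calls block until the motion is done:
- move_ptp(position, orientation): joint-space move of the TCP to a pose.
- servo_line(position, orientation=None, rate=0.15, contact_N=None): straight line of the TCP; orientation=None keeps the orientation; rate is the mean speed in m/s. With contact_N (N) it stops when the force on the tool has changed by that much, and returns True; else False.
- goto_joints(angles): joint-space move.
- move_gripper(opening): finger opening in m; the grip force is fixed at half the most; returns when the fingers have stopped.
- sleep(seconds).
- inverse_kinematics(position, orientation): joint angles nearest the present ones, or None.
- capture(name): name is "scene" or "top" or "wrist"; returns a dict with "image" (384x512x3 uint8, blue, green, red), "range_z" (384x512 float32, m along the optical axis (not along the pixel's ray), 0 where there is no reading), "intrinsics" (3x3 intrinsics, pixels), "k1" (the pictures are not rectified: a ray, as slopes to the right and down, at radius r is drawn at 1 + k1 r^2 times it, then the intrinsics apply), "R" (3x3) and "t" (3): a world point X has camera coordinates R X + t. Camera axes: x right, y down, z forward; pixel columns grow to the right and rows downward; lengths in m; the calibration is good to about 2 mm. A picture is of the moment at which its call begins.
A pose or a line that the arm cannot do raises PlanningError and nothing moves.
- close_job(): hands the job in; it is judged then, once.
Trained networks look in the newest picture that a camera, given by its name, has taken for a name from the list of things; names that differ only in an ending like _2 or _b are one class to them, and where a whole thing is asked for, a point or a joint stands for the part that bears it (a point fixed in the world has none). Each returns a list of dicts, best first, with "conf" (0 to 1); they miss things now and then, are a little off and sometimes report something else, mostly with a low value. They report only what shows in the picture. A call takes as long as a camera call. They do not tell look-alikes from the thing itself.
- spot_in(camera, query): "xy" ([column, row] in pixels, amid what is visible of it).
- silhouettes(camera, query): "region" (384x512 bool, what is visible of it) and "xy" ([column, row] in pixels, amid what is visible of it).
Readings, each from a call of its own:
- current_clock(): time.
- current_joint_pos(): joint angles.
- current_qvel(): joint speeds.
- current_joint_torque(): joint torques, N m.
- current_position(): TCP position.
- current_orientation(): TCP orientation.
- current_force(): force on the tool from outside, world axes, zero at the start.
- current_torque(): the same for the moment, N m.
- current_finger_gap(): finger opening in m.
- current_grip_force(): force on a finger pad.
Only numpy, scipy, OpenCV 4.12 (cv2) and the standard library are available. Lean on these libraries where they do the work, as an engineer would, in place of code of your own. Each camera call takes 0.05 s, during which the arm holds its last target. There are 200 camera calls.

### The job

Plug the blue dust hood into the open inlet of the bench-top extraction duct: push the inlet's sprung flap open with the hood's spigot and hold it open while you slide the spigot down, until the shoulder rests fully home on the collar. Leave the hood upright there with its mouth looking squarely out over the front of the duct, towards the robot's side of the bench. Handle it gently, never forcing the hood against the collar or the flap (stay well below 40 N), and leave the other things on the bench where they are.

Things in the scene. Friction and masses are not known exactly. Their poses are not given: they have to be found in the camera images.
- hood_grip (a point): Blue plastic dust hood (0.4 to 0.63 kg), standing upright on its round spigot. Point on the spigot's axis, in the upper part of the square neck, 122 mm above the spigot's lower end. Neck: 46 mm wide (y), 56 mm long (x), 66 to 144 mm above the spigot's end, flat sides to be gripped across y. Axes: z up the spigot, -x towards the hood's mouth. Hood's top 144 mm (mouth 153 mm) above the spigot's end.
- hood_shoulder (a point): Same hood: point on the spigot's axis at the underside of the round shoulder (80 mm across, 6 mm thick), 60 mm above the spigot's lower end. The spigot below it is round, 48 mm across, its lower edge bevelled over 3 mm to 45 mm across. Axes as hood_grip.
- hood_mouth (a point): Same hood: centre of its mouth, 100 mm from the spigot's axis in the hood's -x, 51 mm above the shoulder's underside. The mouth flares from 42 mm wide at the neck's -x face (28 mm from the axis) to 138 mm wide and 83 mm high here (70 to 153 mm above the spigot's end).
- duct: Galvanised extraction duct fixed on the bench, a box 140 mm (x) by 440 mm (y), 100 mm high, with a 94 mm pipe leaving its +y end. Origin under its middle. Axes: -x square out of its front (towards the robot's side of the bench), y along it. Two openings in its top, 110 mm either side of the middle: one is the open inlet, the other is blanked off.
- inlet: The open inlet's mounting plate (120 x 120 mm, fixed on the duct's top), carrying the black collar and yellow flap; origin 100 mm above the bench, axes as the duct's. The collar is clamped over an oversize hole: its real centre lies up to 7 mm off the plate's middle in x and up to 7 mm in y, differently each time and not reported. It does not give when pushed.
- inlet_rim (a point): Middle of the inlet plate (NOT exactly of the collar) at the height of the collar's rim, 134 mm above the bench. The collar's bore is 51 mm across and 28 mm deep, with no flare; its flat rim runs from the bore to 82 mm across. A spigot set down more than about 3 mm off centre rests on the rim on the side it is off to: the push up then acts on that side of it, and it must be shifted the other way until it drops in.
- flap (a joint): Opening of the yellow flap at the bore's lower end, 30 mm below the rim (rad): 0 shut, 1.5 hanging down. Hinged on the inlet's +x side, swings down, shut by a spring. It pushes back on a spigot coming straight down with some 10 to 14 N at first, less as it swings; the hood's weight (4 to 6 N) alone does not open it. With the hood home (spigot's end 60 mm below the rim) it leans on the spigot at about 1.3.
- blank: Black blanking cap (72 mm across, 36 mm high, on a 120 mm plate) fixed over the duct's other opening. Origin at the duct's top. To be left alone.
- work: Wooden carving board (160 x 220 x 28 mm) fixed on the bench with a stirrup held on it by a G-clamp, up to 105 mm high in all. Origin under its middle.
- stirrup_a: Bystander, to be left alone: a carved U-shaped wooden stirrup (about 150 x 107 mm, 55 high) lying on its side. Origin under the centre of its bend.
- stirrup_b: Bystander, to be left alone: another such stirrup, lighter wood. Origin under the centre of its bend.
- rasp: Bystander, to be left alone: a rasp, about 325 mm long, lying flat. Origin under its middle.
- gouge: Bystander, to be left alone: a gouge, 200 mm long, lying flat. Origin under its middle.
- spare_cap: Bystander, to be left alone: a loose black blanking cap, 72 mm across, 34 high. Origin under its middle.
Mind the look-alikes: they are no part of the job. Of the things that look like the part that bears hood_grip, the larger one is meant.

How it is judged:
By the outcome, as a careful person would: the job done as asked, in the order asked, and still so for the second after the job is handed in, with the robot touching nothing.
It also fails if it takes over 58 s, if anything falls off the work surface, if the arm or the gripper's body presses on something with over 40 N, if the wrist force passes 120 N, or if a joint passes its speed limit or range.

## Working session

There is one attempt and no reset: what is moved stays moved. The work goes in short steps, each a Python script; the robot and the scene stay as the last script left them, time stands still between calls to the robot, and variables do not carry over. Pictures are saved under pics/ and viewed, at most 10 in all, crops included, and the job is handed in when it is done.

```bash
mkdir -p pics; ls
cat > h.py <<'E'
import numpy as np, cv2
from bench import *
def cloud(c):
    """world XYZ for every pixel (384x512x3), NaN where no reading"""
    K=c["intrinsics"]; h,w=c["range_z"].shape
    u,v=np.meshgrid(np.arange(w),np.arange(h))
    p=np.stack([u,v],-1).reshape(-1,1,2).astype(float)
    n=cv2.undistortPoints(p,np.array(K,float),np.array([c["k1"],0,0,0,0.])).reshape(h,w,2)
    z=np.where(c["range_z"]>0,c["range_z"],np.nan).astype(float)
    P=np.dstack([n*z[...,None],z])
    return (P-np.array(c["t"]))@np.array(c["R"])
def pix(c,X):
    R=cv2.Rodrigues(np.array(c["R"],float))[0]
    return cv2.projectPoints(np.atleast_2d(X).astype(float),R,np.array(c["t"],float),np.array(c["intrinsics"],float),np.array([c["k1"],0,0,0,0.]))[0].reshape(-1,2)
E
python3 - <<'E'
from h import *
for n in ("scene","top"):
    c=capture(n); cv2.imwrite(f"pics/{n}0.png",c["image"]); P=cloud(c)
    print(n,"campos",(-np.array(c["R"]).T@np.array(c["t"])).round(3))
    for q in ("hood_grip","duct","inlet","blank","flap","spare_cap","work"):
        for d in silhouettes(n,q):
            X=P[d["region"]]; X=X[~np.isnan(X[:,0])]
            print(q,round(d["conf"],2),np.round(d["xy"]),d["region"].sum(),np.percentile(X,[2,50,98],axis=0).round(3).tolist() if len(X) else None)
print(current_clock(),current_orientation())
E
```

```text
pics
scene campos [ 1.127 -0.345  1.207]
hood_grip 0.81 [208. 173.] 826 [[0.308, -0.184, -0.001], [0.348, -0.143, 0.099], [0.41, -0.072, 0.115]]
hood_grip 0.8 [152. 188.] 1536 [[0.274, -0.394, 0.021], [0.328, -0.329, 0.139], [0.407, -0.272, 0.151]]
duct 0.7 [337. 223.] 7365 [[0.588, -0.215, 0.01], [0.683, 0.137, 0.092], [0.723, 0.618, 0.103]]
inlet 0.84 [321. 213.] 1257 [[0.596, 0.055, 0.098], [0.66, 0.108, 0.106], [0.711, 0.17, 0.136]]
blank 0.85 [259. 243.] 1484 [[0.591, -0.164, 0.098], [0.657, -0.111, 0.105], [0.707, -0.049, 0.135]]
blank 0.73 [151. 188.] 1544 [[0.276, -0.395, 0.017], [0.331, -0.329, 0.138], [0.407, -0.273, 0.151]]
spare_cap 0.74 [156. 265.] 871 [[0.516, -0.462, 0.005], [0.572, -0.388, 0.042], [0.646, -0.325, 0.06]]
spare_cap 0.57 [130. 264.] 430 [[0.464, -0.516, 0.0], [0.503, -0.484, 0.021], [0.532, -0.455, 0.034]]
work 0.82 [287. 153.] 2456 [[0.269, 0.059, 0.004], [0.361, 0.164, 0.028], [0.434, 0.273, 0.083]]
top campos [ 0.405 -0.017  1.753]
hood_grip 0.83 [347. 253.] 1089 [[0.275, -0.376, 0.061], [0.323, -0.314, 0.142], [0.405, -0.268, 0.155]]
hood_grip 0.71 [
[... 453 characters left out ...]
.104], [0.705, -0.049, 0.133]]
flap 0.6 [215. 157.] 150 [[0.638, 0.092, 0.097], [0.659, 0.115, 0.104], [0.679, 0.135, 0.134]]
flap 0.32 [215. 155.] 1228 [[0.594, 0.057, 0.092], [0.652, 0.112, 0.105], [0.711, 0.173, 0.138]]
spare_cap 0.56 [384. 206.] 337 [[0.462, -0.518, 0.005], [0.493, -0.482, 0.02], [0.526, -0.451, 0.036]]
spare_cap 0.49 [345. 252.] 1109 [[0.275, -0.378, 0.061], [0.326, -0.315, 0.142], [0.405, -0.268, 0.155]]
spare_cap 0.42 [283. 159.] 1246 [[0.59, -0.165, 0.094], [0.646, -0.107, 0.104], [0.705, -0.049, 0.133]]
work 0.69 [198. 248.] 2836 [[0.255, 0.067, 0.017], [0.34, 0.172, 0.028], [0.425, 0.276, 0.085]]
0.8 [ 9.82492722e-01  1.86300968e-01  8.16859367e-06 -1.01535698e-05]
```

Run:
```python
import cv2
a=cv2.imread("pics/scene0.png");b=cv2.imread("pics/top0.png")
cv2.imwrite("pics/top_crop.png",cv2.resize(b[100:310,130:430],None,fx=2.6,fy=2.6,interpolation=cv2.INTER_CUBIC))
cv2.imwrite("pics/scene_up.png",cv2.resize(a[80:330,80:420],None,fx=2.3,fy=2.3,interpolation=cv2.INTER_CUBIC))
```

```text
(no output)
```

View pics/top_crop.png

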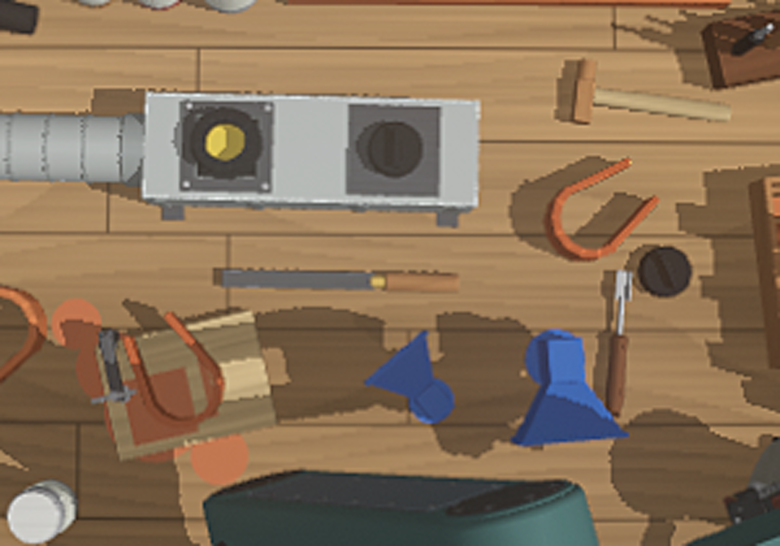

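View pics/scene_up.png

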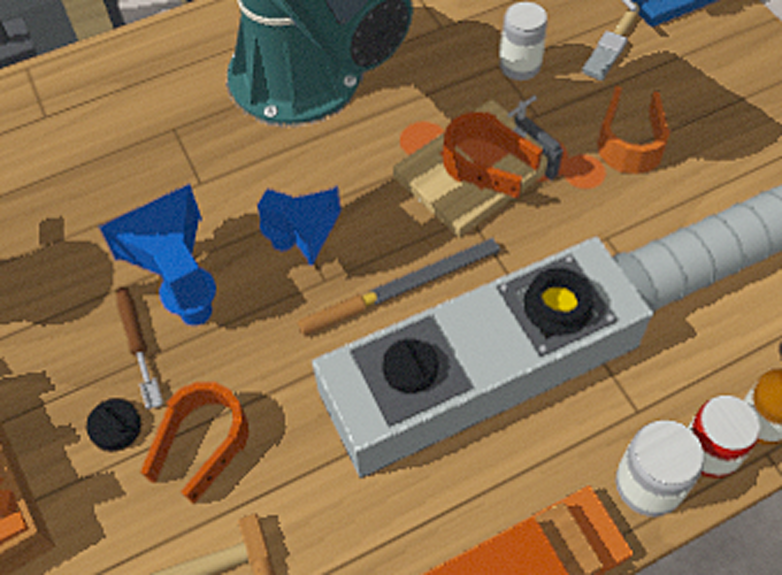

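Larger hood at top px (345,250) / scene px (152,188). Look-alike is the smaller blue hood at top px (289,250) / scene px (208,173); the blue paint tray and the caps are irrelevant. I choose the larger one. Next I check it up close with the wrist camera.

```bash
cat >> h.py <<'E'
def down(yaw): return [np.cos(yaw/2),np.sin(yaw/2),0,0]   # tool z down, tool x at world yaw
E
python3 - <<'E'
from h import *
c=capture("top"); P=cloud(c)
d=silhouettes("top","hood_grip")[0]; print(d["xy"])
X=P[d["region"]]; X=X[~np.isnan(X[:,0])]
m=X[X[:,2]>0.148]; print("mouth rim",len(m),m.mean(0),np.linalg.svd(m[:,:2]-m[:,:2].mean(0))[2][0])
t=X[(X[:,2]>0.138)&(X[:,2]<.148)]; print("top rect",cv2.minAreaRect(t[:,:2].astype(np.float32)))
T=P.reshape(-1,3); T=T[(T[:,2]>.094)&(T[:,2]<.106)&(T[:,0]>.5)&(T[:,1]<.34)&(T[:,1]>-.3)&(T[:,0]<.8)]
print("duct rect",cv2.minAreaRect(T[:,:2].astype(np.float32)))
t0=current_clock()
for yaw in (0,0.1):
    print(yaw,inverse_kinematics([.37,-.32,.38],down(yaw)), inverse_kinematics([.65,.115,.2],down(yaw)),inverse_kinematics([.65,.115,.2],down(yaw+np.pi)))
move_ptp([.37,-.32,.38],down(0.0)); print(current_clock()-t0)
c=capture("wrist"); cv2.imwrite("pics/w1.png",c["image"]); P=cloud(c)
print("wristcam",-np.array(c["R"]).T@c["t"], np.array(c["R"]).round(2).tolist())
np.save("w1.npy",P)
for d in silhouettes("wrist","hood_grip"):
    X=P[d["region"]]; X=X[~np.isnan(X[:,0])]; print(d["conf"],d["xy"],d["region"].sum(),np.percentile(X,[2,50,98],axis=0).round(3).tolist())
E
```

```text
[346.5, 252.6]
mouth rim 194 [ 0.2964517  -0.32809966  0.15121493] [-0.00465203  0.99998918]
top rect ((0.3381308317184448, -0.321304053068161), (0.12836992740631104, 0.1333061158657074), 4.158536911010742)
duct rect ((0.6503441333770752, 0.06150123476982117), (0.5565454363822937, 0.14379189908504486), 89.29508209228516)
0 [-8.54377813e-01  8.38889736e-02  1.49130792e+00 -4.44089210e-16
  1.56639575e+00  7.16418514e-01] [ 7.05415542e-02  4.63547893e-01  1.39793676e+00 -4.44089210e-16
  1.28010800e+00  1.64133788e+00] [ 7.05415542e-02  4.63547893e-01  1.39793676e+00 -4.44089210e-16
  1.28010800e+00 -1.50025477e+00]
0.1 [-8.54377813e-01  8.38889736e-02  1.49130792e+00 -4.44089210e-16
  1.56639575e+00  6.16418514e-01] [ 7.05415542e-02  4.63547893e-01  1.39793676e+00 -4.44089210e-16
  1.28010800e+00  1.54133788e+00] [ 7.05415542e-02  4.63547893e-01  1.39793676e+00 -4.44089210e-16
  1.28010800e+00 -1.60025477e+00]
1.225
wristcam [ 0.45277541 -0.32007814  0.54158384] [[-0.0, -1.0, -0.0], [-0.95, -0.0, 0.31], [-0.31, 0.0, -0.95]]
0.7 [138.3, 164.8] 3702 [[0.3, -0.181, 0.049], [0.347, -0.145, 0.109], [0.406, -0.082, 0.117]]
0.56 [259.2, 189.9] 6234 [[0.271, -0.388, 0.066], [0.32, -0.324, 0.144], [0.405, -0.269, 0.153]]
```

View pics/w1.png

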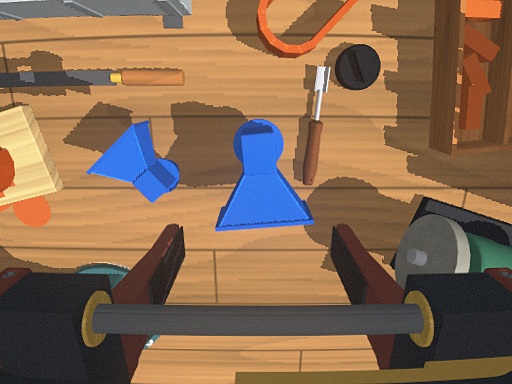

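Run:
```python
import numpy as np
P=np.load("w1.npy").reshape(-1,3)
X=P[(P[:,2]>.135)&(P[:,0]>.25)&(P[:,0]<.45)&(P[:,1]<-.22)&(P[:,1]>-.42)]
L=[]
for a in np.arange(.272,.406,.006):
    s=X[abs(X[:,0]-a)<.004]
    if len(s)>10:
        lo,hi=np.percentile(s[:,1],[1,99]); L.append((a,(lo+hi)/2,hi-lo,np.median(s[:,2]))); print(np.round(L[-1],4))
L=np.array(L); print(np.polyfit(L[:,0],L[:,1],1))
m=X[X[:,0]<X[:,0].min()+.012]; print("mouth edge",m.mean(0),X[:,0].min(),X[:,0].max())
# mouth front edge line: min x per y bin
b=[(y,np.percentile(X[abs(X[:,1]-y)<.004][:,0],2)) for y in np.arange(-.38,-.27,.008)]; print(np.round(b,4).tolist(),np.polyfit(*np.array(b).T,1))
# back neck edge
b=[(y,np.percentile(X[abs(X[:,1]-y)<.004][:,0],99)) for y in np.arange(-.335,-.295,.006)]; print(np.round(b,4).tolist())
S=P[(P[:,2]>.055)&(P[:,2]<.075)&(P[:,0]>.36)&(P[:,0]<.44)&(P[:,1]<-.26)&(P[:,1]>-.38)]
A=np.c_[S[:,:2],np.ones(len(S))]; print("shoulder",len(S),S.max(0),S.min(0),np.median(S[:,2]))
```

```text
[ 0.272  -0.3159  0.1114  0.1526]
[ 0.278  -0.3326  0.1273  0.1502]
[ 0.284  -0.3345  0.1256  0.1488]
[ 0.29   -0.3307  0.1123  0.1479]
[ 0.296  -0.3307  0.1046  0.1469]
[ 0.302  -0.3297  0.0966  0.1458]
[ 0.308  -0.3292  0.0899  0.1448]
[ 0.314  -0.3286  0.0828  0.1439]
[ 0.32   -0.3281  0.0762  0.1428]
[ 0.326  -0.3269  0.0679  0.1419]
[ 0.332  -0.3262  0.061   0.1411]
[ 0.338  -0.3254  0.0537  0.1398]
[ 0.344  -0.3247  0.0475  0.1397]
[ 0.35   -0.3226  0.0448  0.1442]
[ 0.356  -0.32    0.0918  0.4453]
[ 0.362  -0.32    0.0918  0.4286]
[ 0.368  -0.32    0.0919  0.4339]
[ 0.374  -0.32    0.092   0.4366]
[ 0.38   -0.314   0.1227  0.439 ]
[ 0.386  -0.3188  0.1341  0.4846]
[ 0.392  -0.3195  0.1304  0.478 ]
[ 0.398  -0.3196  0.1484  0.4762]
[ 0.404  -0.3195  0.153   0.475 ]
[ 0.10052792 -0.35820383]
mouth edge [ 0.27376037 -0.31186219  0.15159599] 0.2663829026863318 0.4029248847524914
[[-0.38, 0.2896], [-0.372, 0.2953], [-0.364, 0.3131], [-0.356, 0.2795], [-0.348, 0.2795], [-0.34, 0.2792], [-0.332, 0.2807], [-0.324, 0.2777], [-0.316, 0.2767], [-0.308, 0.2764], [-0.3, 0.2742], [-0.292, 0.2732], [-0.284, 0.2725], [-0.276, 0.3567]] [0.0546923 0.3053956]
[[-0.335, 0.3988], [-0.329, 0.3989], [-0.323, 0.3986], [-0.317, 0.3978], [-0.311, 0.3986], [-0.305, 0.3975], [-0.299, 0.3974]]
shoulder 578 [ 0.41273131 -0.28120468  0.07492235] [ 0.36104523 -0.36038082  0.06196623] 0.0663668906094842
```

Run:
```python
import numpy as np
from scipy.optimize import minimize
P=np.load("w1.npy").reshape(-1,3)
X=P[(P[:,2]>.135)&(P[:,2]<.16)&(P[:,0]>.25)&(P[:,0]<.45)&(P[:,1]<-.22)&(P[:,1]>-.42)][:,:2]
H=np.unique((X/.001).round(),axis=0)*.001
poly=np.array([[28,-23],[28,23],[-28,21],[-100,69],[-100,-69],[-28,-21]])/1000
import cv2
S=5000.
pc=(poly*S).astype(np.float32)
# dense model grid vs measured: symmetric via occupancy: signed distance of points + area coverage
from scipy.spatial import cKDTree
g=np.stack(np.meshgrid(np.arange(-.102,.03,.002),np.arange(-.07,.071,.002)),-1).reshape(-1,2)
g=np.array([q for q in g if cv2.pointPolygonTest(pc,(float(q[0]*S),float(q[1]*S)),False)>=0])
T=cKDTree(H)
def f(p):
    c,s=np.cos(p[2]),np.sin(p[2]); R=np.array([[c,-s],[s,c]])
    M=g@R.T+p[:2]
    a=T.query(M)[0]; b=cKDTree(M).query(H)[0]
    return np.clip(a-.0015,0,.01).mean()+np.clip(b-.0015,0,.01).mean()
best=min((minimize(f,[.373,-.322,y],method="Nelder-Mead",options=dict(initial_simplex=np.array([[.373,-.322,y],[.378,-.322,y],[.373,-.317,y],[.373,-.322,y+.05]]))) for y in (.05,.12)),key=lambda r:r.fun)
print(best.x,best.fun)
XN=P[(P[:,2]>.141)&(P[:,2]<.148)&(P[:,0]>.352)&(P[:,0]<.42)&(P[:,1]<-.28)&(P[:,1]>-.36)][:,:2]
yaw=best.x[2];c,s=np.cos(yaw),np.sin(yaw); L=(XN-best.x[:2])@np.array([[c,-s],[s,c]])
print(np.percentile(L,[1,99],axis=0))
```

```text
[ 0.37186195 -0.32106678  0.08353249] 1.5593597260623135e-05
[[-0.01962331 -0.02245643]
 [ 0.02885133  0.02231061]]
```

Run:
```python
from h import *
move_ptp([.66,.115,.36],down(0.0))
c=capture("wrist"); cv2.imwrite("pics/w2.png",c["image"]); P=cloud(c); np.save("w2.npy",P)
for q in ("inlet","flap"):
    for d in silhouettes("wrist",q): print(q,d["conf"],d["xy"],d["region"].sum())
X=P.reshape(-1,3)
n=lambda z0,z1:X[(X[:,2]>z0)&(X[:,2]<z1)&(abs(X[:,0]-.65)<.1)&(abs(X[:,1]-.115)<.1)]
R=n(.129,.140); print(len(R),np.median(R[:,2]))
print("rim ext",np.percentile(R,[.5,99.5],axis=0).round(4).tolist(), cv2.minEnclosingCircle(R[:,:2].astype(np.float32)))
from scipy.optimize import minimize
# annulus fit: fraction of rim points inside [25.5,41]
r=lambda p:np.hypot(R[:,0]-p[0],R[:,1]-p[1])
f=lambda p:(np.clip(r(p)-.0405,0,.01)+np.clip(.026-r(p),0,.01)).mean()
s=minimize(f,[R[:,0].mean(),R[:,1].mean()],method="Nelder-Mead",options=dict(initial_simplex=[[.65,.115],[.655,.115],[.65,.12]])); print("collar",s.x,s.fun,np.percentile(r(s.x),[1,5,95,99]))
D=n(.1,.1095); print("plate",len(D),cv2.minAreaRect(D[:,:2].astype(np.float32)),np.median(D[:,2]))
Z=X[(X[:,2]>.095)&(X[:,2]<.108)&(X[:,0]>.5)]
y=np.arange(0.0,.27,.01)
for lab,pc in (("front",1),("back",99)):
    b=np.array([(a,np.percentile(Z[abs(Z[:,1]-a)<.003][:,0],pc)) for a in y if (abs(Z[:,1]-a)<.003).sum()>20]); k=np.polyfit(*b.T,1); res=b[:,1]-np.polyval(k,b[:,0]); g=abs(res)<.003; print(lab,np.polyfit(*b[g].T,1),np.round(res*1000,1))
print(current_clock())
```

```text
inlet 0.85 [258.3, 157.9] 6977
flap 0.82 [258.9, 162.0] 919
1946 0.13436181702050506
rim ext [[0.6141, 0.0765, 0.1299], [0.6952, 0.1565, 0.1362]] ((0.6544259786605835, 0.11639677733182907), 0.041712287813425064)
collar [0.65456604 0.11630694] 4.278661690779884e-05 [0.02568767 0.02628855 0.04076914 0.04140268]
plate 9175 ((0.6506982445716858, 0.11489519476890564), (0.20223119854927063, 0.14089472591876984), 88.81208801269531) 0.10305333532171627
front [0.0222425 0.579089 ] [ 12.3   9.7   8.3   6.6   5.1   3.7   3.6   0.6  -4.   -2.   -3.7  -5.2
  -6.8  -8.1  -8.2 -10.  -10.6 -11.5 -13.  -14.4 -16.9 -17.7 -18.8  24.7
  24.7  22.2  29.5]
back [0.01299698 0.7189869 ] [-27.6 -27.5 -26.1 -24.8 -22.2 -20.8 -19.3 -16.8 -15.3 -13.9 -12.5 123.
 124.1 126.2  -5.5  -4.   -2.7  -1.2   0.4   1.9   4.5   4.9   6.4 -39.7
 -36.8 -34.9 -39.9]
4.2667
```

View pics/w2.png

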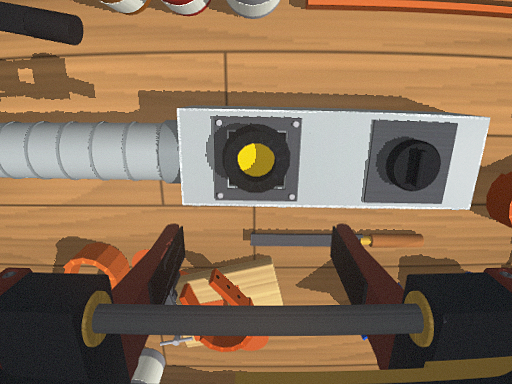

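Run:
```python
import numpy as np
X=np.load("w2.npy").reshape(-1,3)
Z=X[(X[:,2]>.094)&(X[:,2]<.108)&(abs(X[:,0]-.65)<.095)]
for lab,pc in (("front",1),("back",99)):
    b=np.array([(a,np.percentile(s[:,0],pc)) for a in np.arange(-.15,.2,.01) for s in [Z[abs(Z[:,1]-a)<.003]] if len(s)>20])
    g=np.ones(len(b),bool)
    for _ in range(6):
        k=np.polyfit(*b[g].T,1); r=abs(b[:,1]-np.polyval(k,b[:,0])); g=r<max(.0015,2*np.median(r))
    print(lab,k,g.sum(),len(b),r[g].max())
```

```text
front [0.01858999 0.5798902 ] 31 35 0.0011333660074487328
back [0.02054637 0.71784836] 35 35 0.001152367628298956
```

Run:
```python
from h import *
q=down(.09)
move_ptp([.372,-.321,.25],q)
print(servo_line([.372,-.321,.104],q,rate=.12,contact_N=8),current_position())
f0=current_force()
move_gripper(0.03); print("gap",current_finger_gap(),current_grip_force(),current_force(),current_position())
print(servo_line([.372,-.321,.29],q,rate=.12)); sleep(.3)
print("lift F",np.round(current_force(),2),np.round(current_torque(),3),f0,current_finger_gap(),current_clock())
c=capture("scene"); cv2.imwrite("pics/s2.png",cv2.resize(c["image"][90:280,60:330],None,fx=2.8,fy=2.8)); P=cloud(c)
c2=capture("wrist"); cv2.imwrite("pics/w3.png",c2["image"]); np.savez("l.npz",s=P,w=cloud(c2),si=c["image"],wi=c2["image"])
```

```text
False [ 0.37239448 -0.32139433  0.10455169]
gap 0.045974165492475565 29.949905276298523 [ 0.79489054 -0.3385756   0.77140421] [ 0.37204687 -0.32110425  0.10401983]
False
lift F [-0.03 -0.45 -4.8 ] [0.029 0.035 0.017] [ 1.2419399   0.44231868 -0.01624456] 0.04552994561484099 10.2917
```

View pics/s2.png

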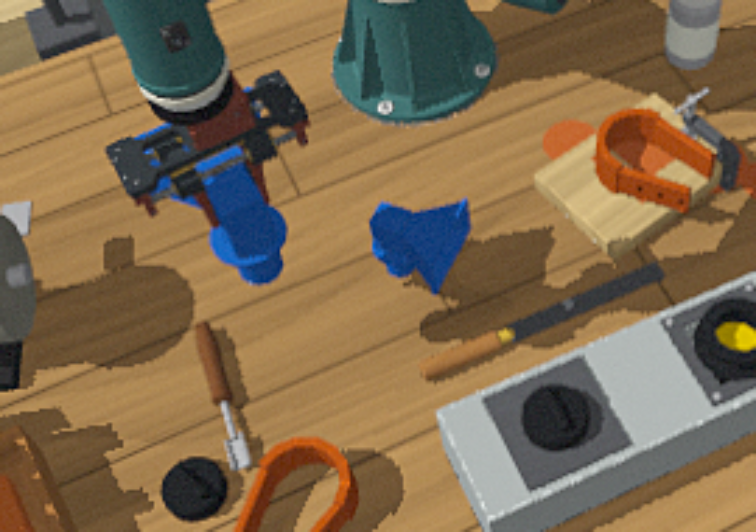

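View pics/w3.png

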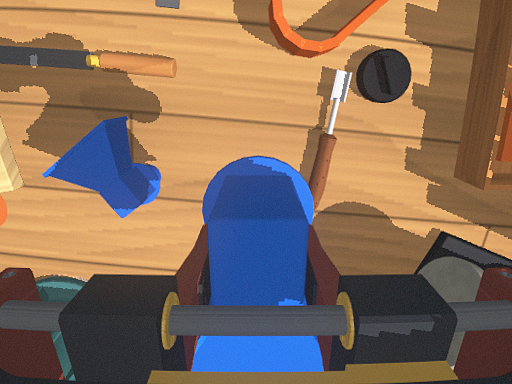

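Run:
```python
import numpy as np
d=np.load("l.npz"); yaw=.09;c,s=np.cos(yaw),np.sin(yaw);M=np.array([[c,-s,0],[s,c,0],[0,0,1]])
for n in "ws":
    im=d[n+"i"].astype(int); blue=(im[...,0]>im[...,2]+50)
    X=d[n][blue]; L=(X-[.372,-.321,.29])@M
    L=L[(abs(L[:,0])<.13)&(abs(L[:,1])<.09)&(abs(L[:,2])<.16)]
    def plane(S,ax,name):
        for _ in range(5):
            o=[i for i in range(3) if i!=ax]; A=np.c_[S[:,o],np.ones(len(S))]
            k=np.linalg.lstsq(A,S[:,ax],rcond=None)[0]; r=abs(S[:,ax]-A@k); S=S[r<max(2.5*np.median(r),5e-4)]
        print(n,name,len(S),k.round(4),S.min(0).round(4),S.max(0).round(4))
    plane(L[(L[:,2]<-.025)&(L[:,2]>-.05)&(L[:,0]>.025)],2,"shoulder top (exp -.037)")
    plane(L[(L[:,2]<.035)&(L[:,2]>-.03)&(L[:,0]>.018)&(abs(L[:,1])<.02)],0,"neck back (exp .028)")
    plane(L[(L[:,2]>.03)&(L[:,0]>-.02)&(L[:,0]<.028)&(abs(L[:,1])<.02)],2,"neck top (exp .041)")
    S=L[(L[:,2]<-.032)&(L[:,2]>-.042)&(L[:,0]>0)]
    if len(S)>30:
        from scipy.spatial import ConvexHull
        h=S[ConvexHull(S[:,:2]).vertices][:,:2]; h=h[h[:,0]>.01]; k=np.linalg.lstsq(np.c_[2*h,np.ones(len(h))],(h**2).sum(1),rcond=None)[0]
        print("shoulder circle",k[:2].round(4),np.sqrt(k[2]+k[:2]@k[:2]).round(4))
```

```text
w shoulder top (exp -.037) 1003 [-0.0155 -0.0032 -0.0374] [ 0.0252 -0.0306 -0.0388] [ 0.0414  0.0319 -0.0368]
w neck back (exp .028) 2775 [0.0056 0.0017 0.0295] [ 0.0289 -0.02   -0.03  ] [0.0301 0.02   0.035 ]
w neck top (exp .041) 5597 [ 0.0008 -0.0007  0.0401] [-0.0156 -0.02    0.0393] [0.028  0.02   0.0408]
shoulder circle [0.0018 0.0005] 0.0396
s shoulder top (exp -.037) 99 [-0.2241  0.0218 -0.0312] [ 0.0252 -0.034  -0.0455] [ 0.0448  0.0275 -0.0324]
s neck back (exp .028) 163 [0.0002 0.0011 0.0313] [ 0.0297 -0.0198 -0.0293] [0.033  0.0193 0.0343]
s neck top (exp .041) 157 [-0.0023  0.0058  0.0384] [-0.0176 -0.0198  0.0359] [0.0272 0.0193 0.041 ]
shoulder circle [ 0.0069 -0.0032] 0.0384
```

Run:
```python
from h import *
q=down(-.02); x,y=.653,.116
move_ptp([x,y,.30],q)
servo_line([x,y,.245],q,rate=.1); sleep(.2)
f0,t0=np.array(current_force()),np.array(current_torque())
hit=servo_line([x,y,.222],q,rate=.03,contact_N=5)
p=np.array(current_position())
print(hit,p,"dF",np.round(np.array(current_force())-f0,2),"dT",np.round(np.array(current_torque())-t0,3),current_clock())
```

```text
False [0.65319138 0.11599212 0.22219418] dF [-0.18 -0.59  0.16] dT [ 0.024 -0.042  0.   ] 14.0917
```

Run:
```python
from h import *
q=down(-.02); x,y=.653,.116
for z in (.212,.204,.198,.190,.184,.180):
    hit=servo_line([x,y,z],q,rate=.03,contact_N=20)
    print(z,hit,np.round(current_position(),4),"F",np.round(current_force(),1),"T",np.round(current_torque(),2),round(current_finger_gap(),4))
    if hit: break
print(current_clock())
```

```text
0.212 False [0.6528 0.116  0.2117] F [ 0.3  0.3 -4.4] T [0.04 0.01 0.02] 0.0458
0.204 False [0.6542 0.116  0.2059] F [-1.3  0.5  6.1] T [-0.05  0.25  0.02] 0.0459
0.198 False [0.6532 0.1162 0.1993] F [-2.5  0.   4.3] T [ 0.12  0.61 -0.  ] 0.0459
0.19 False [0.6522 0.116  0.1889] F [-2.1  0.7 -3.9] T [ 0.16  0.61 -0.01] 0.046
0.184 False [0.6522 0.1159 0.1829] F [-2.   0.8 -6.3] T [0.11 0.64 0.01] 0.0463
0.18 False [0.6525 0.1159 0.1796] F [-4.3  0.1 -4. ] T [-0.    0.93 -0.08] 0.046
16.3917
```

Run:
```python
from h import *
q=down(-.02); x,y=.653,.116
sleep(.3)
hit=servo_line([x,y,.168],q,rate=.012,contact_N=10)
print(hit,np.round(current_position(),4),"F",np.round(current_force(),1),"T",np.round(current_torque(),2),current_clock())
c=capture("wrist"); cv2.imwrite("pics/w4.png",c["image"]); P=cloud(c)
im=c["image"].astype(int); b=im[...,0]>im[...,2]+50
tcp=np.array(current_position()); L=P[b]-tcp
S=L[(L[:,2]<-.025)&(L[:,2]>-.05)&(L[:,0]>.031)&(abs(L[:,1])<.03)]; print("shoulder top world z (exp .140)",np.median(S[:,2])+tcp[2],len(S), np.linalg.lstsq(np.c_[S[:,:2],np.ones(len(S))],S[:,2],rcond=None)[0])
```

```text
True [0.6537 0.116  0.178 ] F [-0.3 -0.3  6.3] T [ 0.15 -0.04  0.02] 17.15
shoulder top world z (exp .140) 0.14007497601954044 890 [-0.12316755 -0.00438484 -0.03390342]
```

View pics/w4.png

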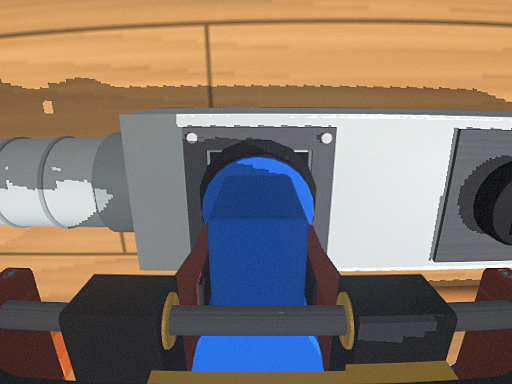

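Run:
```python
from h import *
q=down(-.02); p=np.array(current_position())
print(servo_line([.6534,.116,p[2]-.002],q,rate=.008,contact_N=8),np.round(current_position(),4),np.round(current_force(),1))
move_gripper(.085); print(np.round(current_force(),1),np.round(current_torque(),2),current_position())
p=np.array(current_position())
servo_line([p[0],p[1],.30],q,rate=.12)
move_ptp([.655,.116,.40],q)
c=capture("wrist"); P=cloud(c); cv2.imwrite("pics/w5.png",c["image"]); s=capture("scene"); cv2.imwrite("pics/s5.png",cv2.resize(s["image"][130:300,200:430],None,fx=3.2,fy=3.2))
np.savez("f.npz",P=P,im=c["image"]); im=c["image"].astype(int); X=P[im[...,0]>im[...,2]+50]
yaw=-.02;cc,ss=np.cos(yaw),np.sin(yaw); L=(X-[.6546,.1164,.134])@np.array([[cc,-ss,0],[ss,cc,0],[0,0,1]])
L=L[(abs(L[:,0])<.13)&(abs(L[:,1])<.09)&(L[:,2]>0)&(L[:,2]<.11)]
def plane(S,n):
    for _ in range(6):
        A=np.c_[S[:,:2],np.ones(len(S))]; k=np.linalg.lstsq(A,S[:,2],rcond=None)[0]; r=abs(S[:,2]-A@k); S=S[r<max(2.5*np.median(r),5e-4)]
    print(n,len(S),k.round(4))
plane(L[(L[:,2]>.078)&(L[:,2]<.09)&(abs(L[:,0])<.024)&(abs(L[:,1])<.02)],"neck top exp .084")
plane(L[(L[:,2]<.012)&(L[:,0]>.025)],"shoulder exp .006")
top=L[L[:,2]>.077]
b=[]
for a in np.arange(-.088,-.035,.004):
    y=top[abs(top[:,0]-a)<.003][:,1]
    if len(y)>10: b.append((a,np.percentile(y,[1,99]).mean()))
print("yaw rel duct, y off",np.polyfit(*np.array(b).T,1))
n=top[(top[:,0]>-.02)]; print("neck ext",np.percentile(n,[1,99],axis=0).round(4).tolist())
print(current_clock())
```

```text
False [0.6539 0.116  0.178 ] [-6.4 -1.1  8.1]
[0.4 0.2 0.5] [0.03 0.05 0.01] [0.65339475 0.11598616 0.17598796]
neck top exp .084 1115 [-0.0075  0.0005  0.0846]
shoulder exp .006 225 [-0.0339 -0.0034  0.0072]
yaw rel duct, y off [-0.01577051 -0.00033615]
neck ext [[-0.0194, -0.0225, 0.0812], [0.0267, 0.0226, 0.0861]]
20.2917
```

View pics/s5.png

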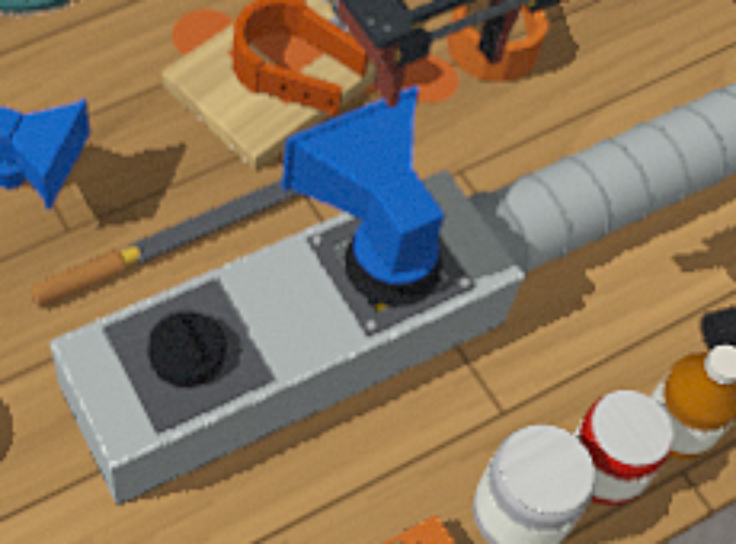

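View pics/w5.png

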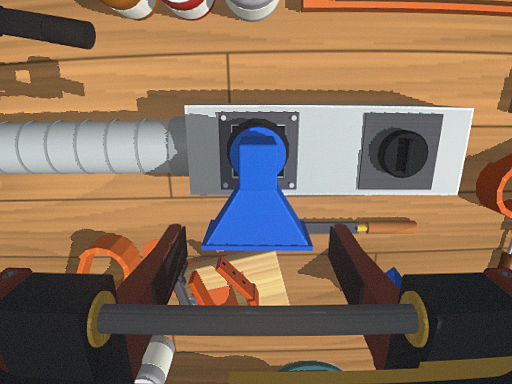

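Run:
```python
import numpy as np
P=np.load("f.npz")["P"].reshape(-1,3)
yaw=-.02;c,s=np.cos(yaw),np.sin(yaw); L=(P-[.6546,.1164,.134])@np.array([[c,-s,0],[s,c,0],[0,0,1]])
def plane(S,n):
    for _ in range(8):
        A=np.c_[S[:,:2],np.ones(len(S))]; k=np.linalg.lstsq(A,S[:,2],rcond=None)[0]; r=abs(S[:,2]-A@k); S=S[r<max(2.5*np.median(r),5e-4)]
    print(n,len(S),k.round(4),S.min(0).round(3),S.max(0).round(3))
plane(L[(abs(L[:,2]+.034)<.006)&(abs(L[:,0])<.065)&(L[:,1]<-.07)&(L[:,1]>-.15)],"duct top exp -.034")
plane(L[(abs(L[:,2])<.003)&(np.hypot(L[:,0],L[:,1])<.041)],"rim exp 0")
plane(L[(abs(L[:,2]-.084)<.006)&(abs(L[:,0])<.024)&(abs(L[:,1])<.02)],"neck top exp .084")
```

```text
duct top exp -.034 3607 [-0.0037  0.0023 -0.0335] [-0.065 -0.15  -0.035] [ 0.065 -0.07  -0.032]
rim exp 0 133 [-0.0077  0.0034  0.0008] [-0.01  -0.041 -0.001] [0.04  0.041 0.002]
neck top exp .084 1115 [-0.0075  0.0005  0.0846] [-0.024 -0.02   0.083] [0.024 0.02  0.086]
```

The duct top and collar rim read with the same +0.5 to 0.8 mm offset and the same slope as the hood. So the hood is level and home, and square to within about 1°.

```bash
python3 -c "
from bench import *
print(close_job(),current_clock())"
```

```text
the job is handed in; nothing more can be done
the job is handed in; nothing more can be done
```

The larger blue hood is plugged into the open inlet. It measures upright, shoulder home on the collar and mouth square to the duct's front within about 1°. The highest wrist reading I saw was about 10 N, nothing else was touched, and I handed the job in at about 20 s.

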